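Load a wax block into the spring cassette clamp

ROBOT

A 6-joint arm with a two-finger parallel gripper is mounted at the origin on a cart in front of the work surface, level with it; the furniture and walls round the work are solid. World frame = base frame: x ahead of the robot, y to its left, z up, the work surface at z = 0. Lengths are in m, angles in rad, forces in N, time in s.
With the tool pointing down it reaches from about 0.275 to 1 m from the base axis. Payload 8.4 kg.
Tool frame: the origin (TCP) lies between the finger pads; the fingertips stand 19 mm ahead of it and the grasp point (between the pads) is the TCP; z points along the fingers, y is the line along which they close (so a half turn about z gives the same grasp; the last joint's range is limited). The gripper opens to 85 mm and grips with 20 to 120 N. Pads are 22 mm wide; open, the fingers measure 114 mm over their backs; the gripper's body (76 mm by 85 mm) begins 54 mm behind the grasp point. The pads swing forward as they close: fully open they stand 13 mm farther back than shut.
Start: joints at [1.313, 0.353, 1.633, -0, 1.155, -0.002], TCP at [0.158, 0.605, 0.25] pointing down, gripper open.
Joint ranges: [-2.63, 2.63], [-0.92, 2.1], [0.06, 2.66], [-1.3, 4.44], [0, 2.69], [-3.02, 3.02]. Speed limits (rad/s): [2.22, 2.22, 2.79, 3.14, 3.14, 3.14].

INTERFACE

Orientations are given as a rotation vector (axis times angle).
In Python, from workcell import bot, imaging gives the robot as it stands.
- The arm moves only by the tool servo_tool, never from a script. Its arguments are lists of equal length, an entry for each row: "offset": the shift along the tool's x, y, z each as a share of 8 cm, from -1 to 1, a list of three; "turn": the turn, a rotation vector about the tool's x, y, z each as a share of 2 pi rad, from -1 to 1, a list of three; "fingers": the opening, from -1 (shut) to 1 (fully open). In form: {"offset": [[tx, ty, tz], ...], "turn": [[rx, ry, rz], ...], "fingers": [fingers, ...]}. A call has 1 to 20 rows; each row shifts and turns the commanded pose from where the row before left it, along the tool's axes as they then stand; what a row does not reach is not made up. A row lasts 1/12 s, in which the tool goes at most 41.7 mm and 7.16 degrees, less where a joint would pass 70% of its speed; a pose out of reach is approached as far as the arm can. A call with a number of a shift or a turn outside -1 to 1 is refused whole. A call with a gripper value outside its range is refused whole. The fingers move at their own pace and stop on an object; "force" is the grip in N (left out, the last holds). Time passes only in rows, so rows that do not move let the fingers close. It gives the time, the measured TCP pose, the force, the opening and the grip force at its end, in the units of the state.
- bot.get_state(): the state, without advancing time (a new reading comes with each control period).
- imaging.read_camera(name): name is "scene" or "side" or "wrist"; returns the picture (400x640x3 uint8, red, green, blue); there is no depth.
- imaging.get_calibration(name): a dict with "K" (3x3 intrinsics, pixels), "k1" (the pictures are not rectified: a ray, as slopes to the right and down, at radius r is drawn at 1 + k1 r^2 times it, then the intrinsics apply), "T" (4x4, takes a point from camera to world coordinates). Camera axes: x right, y down, z forward; pixel columns grow to the right and rows downward; lengths in m; the calibration is good to about 2 mm. A picture is of the moment at which its call begins: read the wrist's pose just before it. get_calibration takes no time and is no camera call; for the wrist camera it gives the pose at the moment of the call.
- bot.finish_job(): hands the job in; it is judged then, once.
The state is a dict: "time": time; "joint_pos": joint angles; "joint_vel": joint speeds; "joint_torque": joint torques, N m; "ee_pos": TCP position; "eef_rot": TCP orientation; "ft_force": force on the tool from outside, world axes, zero at the start; "wrist_torque": the same for the moment, N m; "opening": finger opening in m; "gripper_force": force on a finger pad.
Only numpy, scipy, OpenCV 4.12 (cv2) and the standard library are available. Lean on these libraries where they do the work, as an engineer would, in place of code of your own. Each camera call takes 0.05 s, during which the arm holds its last target. There are 200 camera calls.

TASK

Load the wax block that lies in the mouth of the bench clamp, ready for trimming: press the clamp's spring paddle down with one fingertip and, while you hold it down, push the block with the other fingertip along between the guides and under the raised nose until it is fully home against the back stop. Then let the paddle come up so that the nose closes on the cassette's rim, and withdraw. Push only: do not lift, tip or carry the block, and leave the two waiting blocks and the tweezers where they lie.

Things in the scene. Friction and masses are not known exactly. Their poses are not given: they have to be found in the camera images.
- clamp: The bench clamp for tissue-embedding cassettes, fixed to the table: grey base plate 122 x 150 mm with an aluminium deck 84 x 75 mm on a swivel foot; deck top 45 mm above the table. Origin: at table height under the centre of the home seat. x is the loading direction (mouth to back stop), y points to the paddle side, z up.
- seat (a point): Centre of the home seat, on the deck top; axes as the clamp's. The block is home when its origin is here. Back stop: 8 mm high, face 14.5 mm ahead (+x). Straight guides, 8 mm high on the -y side and only 3 mm high on the +y side, their inner faces 21.3 mm to either side of the seat.
- mouth (a point): Middle of the open front end of the deck, on the deck top, 67 mm before the seat (-x). From here the two guides funnel in; they run straight from 28 mm before the seat onward. Nothing stands before the mouth.
- block: The block to load, in the clamp's mouth 22 to 32 mm short of home: white plastic cassette 28 (x) x 40 (y) x 6.5 mm, sloping label edge at its -y end, carrying a cream wax block 21 x 26 mm whose face is 15 mm above the underside. The +y rim is free of wax for 6 mm. Origin: centre of the underside; x in the loading direction. About 30 g.
- clip (a joint): Spring clip, a rocker. 0 rad: at rest, nose down, a block cannot pass. 0.42 rad: paddle fully down and level (its stop). The nose clears a block's rim from about 0.18 rad and rests on the rim of a loaded block at about 0.16 rad. A spring drives it back to 0: at the paddle's middle it takes 4 N to start and 7 N to bring right down.
- hinge_pin (a point): Point on the axis of the clip's hinge pin, 30 mm before the seat (-x), 36 mm to its +y side, 5 mm above the deck. The pin runs along the clamp's x; at each end an ear rises 10 mm above the deck.
- nose (a point): Underside of the clip's nose, which moves with the clip: a steel lip 17 mm long (clamp x = -5 to +12 mm) that reaches over the seat's +y edge to 15 mm from its centre line. 3.5 mm above the deck at rest, 11 mm with the paddle fully down.
- paddle (a point): Point on top of the clip's paddle, moving with it: 22 mm outward of the hinge pin, at clamp x = -30 mm. The steel plate spans clamp x = -67 to +12 mm and 4 to 36 mm outward (+y) of the pin; a fingertip can slide along it while pressing. At rest it slopes up outward by 0.42 rad (this point 59 mm above the table); fully down it is level, top 50 mm above the table, 5 mm above the deck.
- block_2: A waiting block like the one to load, on the table on the clamp's -y side, nearer the mouth. Bystander. Origin: centre of the underside.
- block_3: Another waiting block, 14 mm high, on the table on the clamp's -y side, nearer the back stop. Bystander. Origin: centre of the underside.
- forceps: Steel tweezers, 122 x 15 x 4 mm, lying on the table on the clamp's +y side, beyond the paddle. Bystander. Origin: centre of the underside.
Mind the look-alikes: they are no part of the job. What is shaped like the block but orange or purple is not meant. Of the things that look like the clamp, take the one that is farthest to the robot's right at the start.

How it is judged:
By the outcome, as a careful person would: the job done as asked, in the order asked, and still so for the second after the job is handed in, with the robot touching nothing.
It also fails if it takes over 40 s, if anything falls off the work surface, if the arm or the gripper's body presses on something with over 40 N, if the wrist force passes 120 N, or if a joint passes its speed limit or range.

## Working session

There is one attempt and no reset: what is moved stays moved. The work goes in short steps, Python scripts to look and compute and a tool call to move; the robot and the scene stay as the last step left them, time stands still between calls to the robot, and variables do not carry over. Pictures are saved under pics/ and viewed, at most 10 in all, crops included, and the job is handed in when it is done.

Besides the shell and the picture viewer there is one more tool, called after "Emit:" as name(argument=value, ...) on one line, values as JSON. servo_tool: Moves the arm, as the interface text tells. Its arguments: {"type":"object","properties":{"offset":{"type":"array"},"turn":{"type":"array"},"fingers":{"type":"array"},"force":{"type":"number"}},"required":["offset","turn","fingers"]}

```bash
mkdir -p pics
cat > h.py <<'E'
import numpy as np,cv2
from workcell import bot,imaging
from scipy.spatial.transform import Rotation as R
def grab(n):
    c=imaging.get_calibration(n); im=imaging.read_camera(n); return np.asarray(im)[:,:,::-1].copy(),c
def ray(c,u,v):
    K=np.array(c["K"]);k=c["k1"]
    d=np.array([(u-K[0,2])/K[0,0],(v-K[1,2])/K[1,1]]);s=d.copy()
    for _ in range(20): s=d/(1+k*(s@s))
    T=np.array(c["T"]);return T[:3,3],T[:3,:3]@np.array([s[0],s[1],1])
def onz(c,u,v,z):
    o,d=ray(c,u,v);return o+d*(z-o[2])/d[2]
def proj(c,p):
    T=np.array(c["T"]);K=np.array(c["K"]);q=T[:3,:3].T@(np.array(p)-T[:3,3]);s=q[:2]/q[2];s=s*(1+c["k1"]*(s@s))
    return K[0,0]*s[0]+K[0,2],K[1,1]*s[1]+K[1,2]
E
python3 - <<'E'
from h import *
import pickle
D={}
for n in("scene","side","wrist"):
    D[n]=grab(n); print(n,np.round(D[n][1]["T"],3).tolist())
pickle.dump(D,open("d0.pkl","wb"))
im=np.vstack([D["scene"][0],D["side"][0]])
cv2.imwrite("pics/scene.png",D["scene"][0]);cv2.imwrite("pics/side.png",D["side"][0]);cv2.imwrite("pics/wrist.png",D["wrist"][0])
print(bot.get_state())
E
```

```text
scene [[-0.599, -0.612, 0.517, 0.036], [-0.801, 0.451, -0.394, 0.362], [0.008, -0.65, -0.76, 0.706], [0.0, 0.0, 0.0, 1.0]]
side [[0.925, -0.238, 0.295, 0.21], [-0.379, -0.608, 0.698, -0.557], [0.013, -0.757, -0.653, 0.618], [0.0, 0.0, 0.0, 1.0]]
wrist [[0.252, 0.933, 0.257, 0.093], [0.968, -0.243, -0.067, 0.622], [-0.0, 0.266, -0.964, 0.373], [0.0, 0.0, 0.0, 1.0]]
{'time': 0.15, 'joint_pos': array([ 1.31262458e+00,  3.53531180e-01,  1.63396670e+00,  3.08732129e-05,
        1.15520523e+00, -2.40181507e-03]), 'joint_vel': array([ 0.0011692 , -0.00253532, -0.00425706,  0.00033787,  0.00255173,
        0.00084118]), 'joint_torque': array([-2.32698576e-04, -6.05637717e+01, -3.42339385e+01, -1.76245558e-04,
        6.05513575e-03,  6.22303855e-05]), 'ee_pos': array([0.15802197, 0.60433201, 0.24970637]), 'eef_rot': array([-4.00665671e-01, -3.11576413e+00,  1.72365654e-03]), 'ft_force': array([-0.58083579,  0.04748278,  0.25511227]), 'wrist_torque': array([0.02427372, 0.01344271, 0.04593482]), 'gripper_force': 0.0, 'opening': 0.085539492506371}
```

View pics/scene.png

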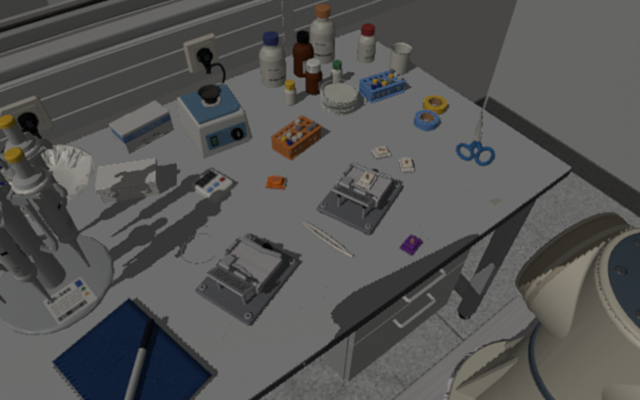

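View pics/side.png

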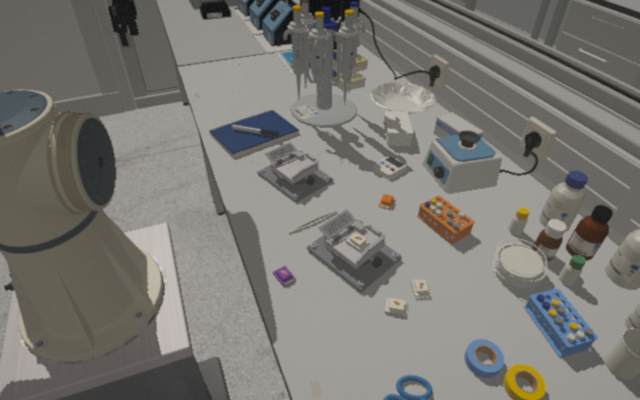

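Two clamps show up: scene (362,195) / side (355,250), which holds the cream block, and scene (248,275) / side (295,172), which is empty. The block-like things are at scene (368,180) in the clamp, (381,151) and (406,164) waiting, (277,183) orange and (411,244) purple. The right-most clamp should be the one with the block. I'll check that by measurement and a close crop.

Run:
```python
from h import *
import pickle
D=pickle.load(open("d0.pkl","rb"))
s=D["scene"][1];e=D["side"][1]
print("clampA",onz(s,362,195,.02),onz(e,355,250,.02));print("clampB",onz(s,248,275,.02),onz(e,295,172,.02))
print("block",onz(s,368,180,.06),onz(e,357,241,.06))
a=cv2.resize(D["scene"][0][150:240,310:425],None,fx=4,fy=4,interpolation=2)
b=cv2.resize(D["side"][0][205:295,300:410],None,fx=4,fy=4,interpolation=2)
im=np.hstack([a[:360],b[:360]])
im=cv2.convertScaleAbs(im,alpha=1.6)[:, :900]
im=cv2.resize(im,(800,int(800/im.shape[1]*360)));cv2.imwrite("pics/crop.png",im)
```

```text
clampA [ 0.47863671 -0.07454329  0.02      ] [ 0.48371192 -0.08184648  0.02      ]
clampB [0.45285205 0.2056068  0.02      ] [0.45887957 0.19990806 0.02      ]
block [ 0.47597638 -0.08374204  0.06      ] [ 0.47874173 -0.09460526  0.06      ]
```

View pics/crop.png

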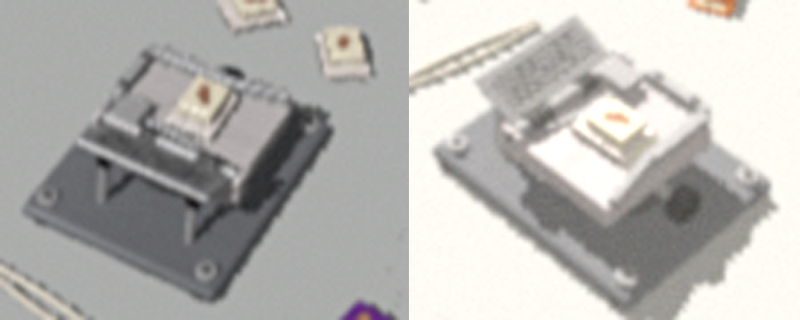

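The crop shows the right-hand clamp with the cream block in its mouth, the grooved paddle on the +y side, the back stop away from the robot, and the mouth towards it. Next I'll get the rough clamp yaw from the base plate corners.

Run:
```python
from h import *
import pickle
D=pickle.load(open("d0.pkl","rb"))
e=D["side"][1];s=D["scene"][1];f=3.5556
for x,y in((435,148),(630,300),(775,195)): print("side",onz(e,300+(x-409)/f,205+y/f,.012).round(3))
for x,y in((25,210),(212,297),(330,130)): print("scene",onz(s,310+x/f,150+y/f,.012).round(3))
print(D["wrist"][1]["K"],D["wrist"][1]["k1"])
```

```text
side [ 0.403 -0.032  0.012]
side [ 0.458 -0.167  0.012]
side [ 0.563 -0.133  0.012]
scene [0.508 0.016 0.012]
scene [ 0.4   -0.028  0.012]
scene [ 0.452 -0.163  0.012]
[[292.69176369   0.         320.50021182]
 [  0.         292.69176369 198.34295554]
 [  0.           0.           1.        ]] -0.0468672755275784
```

Emit:
servo_tool(offset=[[-0.3, -0.37, -0.01], [-0.3, -0.37, -0.01], [-0.3, -0.37, -0.01], [-0.3, -0.37, -0.01], [-0.3, -0.37, -0.01], [-0.3, -0.37, -0.01], [-0.3, -0.37, -0.01], [-0.3, -0.37, -0.01], [-0.3, -0.37, -0.01], [-0.3, -0.37, -0.01], [-0.3, -0.37, -0.01], [-0.3, -0.37, -0.01], [-0.3, -0.37, -0.01], [-0.3, -0.37, -0.01], [-0.3, -0.37, -0.01], [-0.3, -0.37, -0.01], [-0.3, -0.37, -0.01], [-0.3, -0.37, -0.01], [-0.3, -0.37, -0.01], [-0.3, -0.37, -0.01]], turn=[[0, 0, 0], [0, 0, 0], [0, 0, 0], [0, 0, 0], [0, 0, 0], [0, 0, 0], [0, 0, 0], [0, 0, 0], [0, 0, 0], [0, 0, 0], [0, 0, 0], [0, 0, 0], [0, 0, 0], [0, 0, 0], [0, 0, 0], [0, 0, 0], [0, 0, 0], [0, 0, 0], [0, 0, 0], [0, 0, 0]], fingers=[1, 1, 1, 1, 1, 1, 1, 1, 1, 1, 0, 0, 0, 0, 0, 0, 0, 0, 0, 0])

```text
time: 1.82
ee_pos: [0.473, -0.0916, 0.2663]
eef_rot: [0.401, 3.116, 0.0]
ft_force: [0.9, 0.4, -0.1]
opening: 0.043
gripper_force: 0.0
```

Emit:
servo_tool(offset=[[0, 0, 0], [0, 0, 0], [0, 0, 0], [0, 0, 0], [0, 0, 0], [0, 0, 0], [0, 0, 0], [0, 0, 0], [0, 0, 0]], turn=[[0, 0, -0.017], [0, 0, -0.017], [0, 0, -0.017], [0, 0, -0.017], [0, 0, -0.017], [0, 0, -0.016], [0, 0, 0], [0, 0, 0], [0, 0, 0]], fingers=[0, 0, 0, 0, 0, 0, 0, 0, 0])

```text
time: 2.57
ee_pos: [0.4727, -0.0895, 0.2662]
eef_rot: [0.586, -3.086, -0.0]
ft_force: [0.1, -0.3, 0.3]
opening: 0.0427
gripper_force: 0.0
```

Run:
```python
from h import *
import pickle
D={n:grab(n) for n in("scene","side","wrist")};S=bot.get_state()
pickle.dump(D,open("d1.pkl","wb"))
print(S["time"],S["ee_pos"],R.from_rotvec(S["eef_rot"]).as_matrix().round(3).tolist(),S["ft_force"],S["opening"],np.round(D["wrist"][1]["T"],3).tolist())
cv2.imwrite("pics/w1.png",cv2.convertScaleAbs(D["wrist"][0],alpha=1.3))
```

```text
2.7167 [ 0.47269321 -0.08949083  0.26625657] [[-0.93, -0.368, -0.0], [-0.368, 0.93, -0.0], [0.0, 0.0, -1.0]] [ 0.42420638 -0.45668508 -0.48007633] 0.04256341151230078 [[-0.369, 0.896, 0.247, 0.41], [0.93, 0.355, 0.098, -0.113], [0.0, 0.266, -0.964, 0.39], [0.0, 0.0, 0.0, 1.0]]
```

View pics/w1.png

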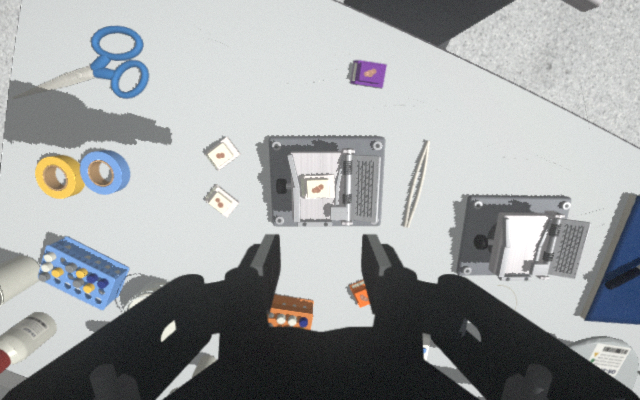

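The wrist view shows our clamp at (327,181) with the block at (320,187), the nose side on the right, and the mouth at the top. Waiting blocks are at (222,153) and (222,202), and the tweezers at (416,183). I'll enlarge the clamp to measure it.

Run:
```python
from h import *
import pickle
D=pickle.load(open("d1.pkl","rb"))
cv2.imwrite("pics/w1c.png",cv2.resize(D["wrist"][0][128:238,258:398],None,fx=5,fy=5,interpolation=cv2.INTER_CUBIC))
```

```text
(no output)
```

View pics/w1c.png

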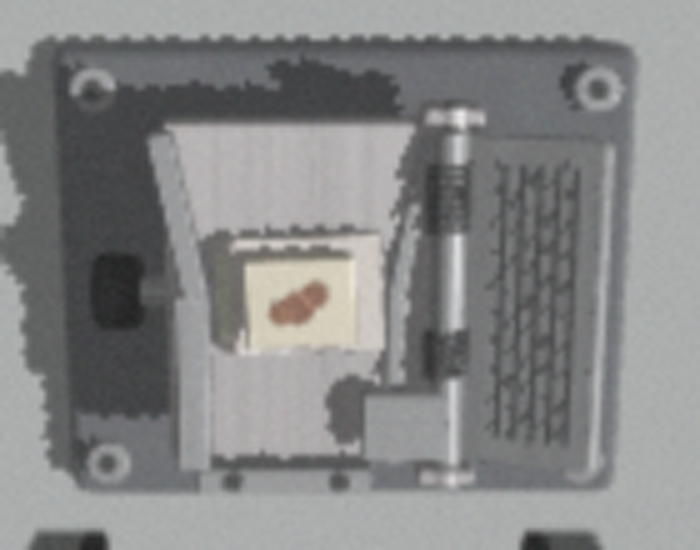

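```bash
cat > m.py <<'E'
from h import *
import pickle
D=pickle.load(open("d1.pkl","rb"));c=D["wrist"][1]
P=lambda x,y,z:onz(c,258+(x-2)/5,128+(y-2)/5,z)
rows=dict(mouthL=(168,123,.045),mouthR=(415,123,.045),pinF=(453,115,.05),pinB=(448,478,.05),stopL=(202,469,.053),stopR=(370,469,.053),gL1=(209,310,.053),gL2=(209,465,.053),gR1=(392,300,.048),gR2=(390,380,.048),
 rearL=(235,235,.0515),rearR=(380,235,.0515),rimR=(384,345,.0515),w1=(245,260,.06),w2=(355,257,.06),w3=(358,348,.06),w4=(248,350,.06),padOutF=(614,145,.065),padOutB=(603,475,.065))
W={k:P(*v) for k,v in rows.items()}
d=(W["pinB"]-W["pinF"])[:2];e=(W["mouthL"]-W["mouthR"])[:2];g=(W["gL2"]-W["gL1"])[:2];b=(W["rearL"]-W["rearR"])[:2];s=(W["stopL"]-W["stopR"])[:2]
a=lambda v:np.degrees(np.arctan2(v[1],v[0]))
print("yaw pin",a(d),"mouth",a(e)+90,"guide",a(g),"stop",a(s)+90,"block",a(b)+90,"pinlen",np.linalg.norm(d))
T=np.array([-.368,.93]);X=np.array([.93,.368])
for k,w in W.items(): print(k,w.round(4),"toolaligned x,y (mm)",(1000*X@(w[:2]-W["stopL"][:2])).round(1)+14.5,(1000*T@(w[:2]-(W["gL2"][:2]))).round(1)-21.3)
E
python3 m.py
```

```text
yaw pin 22.254404108303817 mouth 21.610504548390082 guide 20.51851362074643 stop 21.62863894018136 block 21.620488259978515 pinlen 0.08904951350674901
mouthL [ 0.4593 -0.1306  0.045 ] toolaligned x,y (mm) -68.7 -30.0
mouthR [ 0.4379 -0.0767  0.045 ] toolaligned x,y (mm) -68.7 27.999999999999996
pinF [ 0.4326 -0.0698  0.05  ] toolaligned x,y (mm) -71.1 36.400000000000006
pinB [ 0.515 -0.036  0.05 ] toolaligned x,y (mm) 17.9 37.400000000000006
stopL [ 0.5341 -0.0935  0.053 ] toolaligned x,y (mm) 14.5 -23.0
stopR [ 0.5189 -0.0554  0.053 ] toolaligned x,y (mm) 14.5 17.999999999999996
gL1 [ 0.496  -0.1059  0.053 ] toolaligned x,y (mm) -25.5 -20.6
gL2 [ 0.5325 -0.0923  0.053 ] toolaligned x,y (mm) 13.5 -21.3
gR1 [ 0.4788 -0.0659  0.048 ] toolaligned x,y (mm) -26.700000000000003 22.999999999999996
gR2 [ 0.4974 -0.0587  0.048 ] toolaligned x,y (mm) -6.699999999999999 22.8
rearL [ 0.4772 -0.1066  0.0515] toolaligned x,y (mm) -43.2 -14.200000000000001
rearR [ 0.4646 -0.0749  0.0515] toolaligned x,y (mm) -43.3 19.8
rimR [ 0.489  -0.0639  0.0515] toolaligned x,y (mm) -16.5 21.099999999999998
w1 [ 0.4801 -0.1025  0.06  ] toolaligned x,y (mm) -39.0 -11.600000000000001
w2 [ 0.4701 -0.0793  0.06  ] toolaligned x,y (mm) -39.7 13.7
w3 [ 0.4899 -0.0705  0.06  ] toolaligned x,y (mm) -18.1 14.599999999999998
w4 [ 0.4999 -0.0942  0.06  ] toolaligned x,y (mm) -17.6 -11.100000000000001
padOutF [ 0.4244 -0.0358  0.065 ] toolaligned x,y (mm) -66.2 71.0
padOutB [ 0.4962 -0.0056  0.065 ] toolaligned x,y (mm) 11.6 72.60000000000001
```

Emit:
servo_tool(offset=[[0.03, 0.04, 0.2], [0.03, 0.04, 0.25], [0.03, 0.04, 0.25], [0.03, 0.04, 0.25], [0.03, 0.04, 0.25], [0.03, 0.04, 0.25], [0.03, 0.04, 0.25], [0.02, 0.04, 0.25], [0, 0, 0], [0, 0, 0], [0, 0, 0], [0, 0, 0]], turn=[[0, 0, 0], [0, 0, 0], [0, 0, 0], [0, 0, 0], [0, 0, 0], [0, 0, 0], [0, 0, 0], [0, 0, 0], [-0.008, 0, -0.001], [0, 0, 0], [0, 0, 0], [0, 0, 0]], fingers=[0, 0, 0, 0, 0, 0, 0, 0, 0, 0, 0, 0])

```text
time: 3.72
ee_pos: [0.4467, -0.0729, 0.1107]
eef_rot: [0.597, -3.075, -0.075]
ft_force: [-0.6, -0.6, 0.6]
opening: 0.0424
gripper_force: 0.0
```

Run:
```python
from h import *
import pickle
D={n:grab(n) for n in("side","wrist","scene")};S=bot.get_state()
pickle.dump(D,open("d2.pkl","wb"))
m=R.from_rotvec(S["eef_rot"]).as_matrix();p=S["ee_pos"]
print(S["time"],p,m.round(3).tolist(),S["ft_force"],S["wrist_torque"],S["opening"])
r=p-[.5114,-.0772,0];print("clamp",r[:2]@[.93,.368]*1000,r[:2]@[-.368,.93]*1000)
t=p+m[:,2]*.019
for q in(-1,0,1):
  for n in("side","scene","wrist"): print(n,np.round(proj(D[n][1],t+m[:,1]*q*.0285)))
u,v=map(int,proj(D["side"][1],t));print(u,v)
a=cv2.resize(D["side"][0][v-60:v+60,u-65:u+65],None,fx=5,fy=5,interpolation=2)
cv2.imwrite("pics/s2.png",a)
cv2.imwrite("pics/w2.png",D["wrist"][0])
```

```text
3.8667 [ 0.44652433 -0.07256015  0.11082657] [[-0.927, -0.375, -0.017], [-0.375, 0.926, 0.046], [-0.001, 0.049, -0.999]] [0.49938903 0.90410237 0.60990017] [-0.01352761  0.00823847  0.01717699] 0.04262469588728955
clamp -58.6269069268054 28.189310662598988
side [348. 234.]
scene [382. 171.]
wrist [265. 248.]
side [337. 225.]
scene [375. 180.]
wrist [319. 248.]
side [326. 217.]
scene [368. 189.]
wrist [373. 248.]
336 225
```

View pics/s2.png

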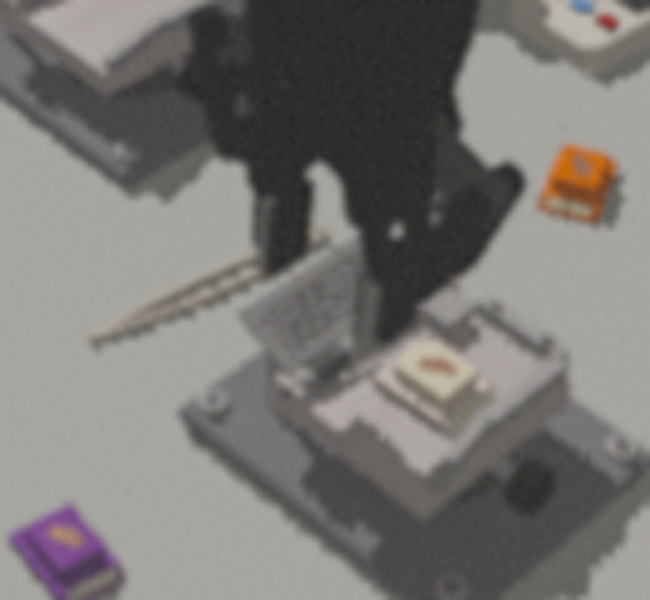

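View pics/w2.png

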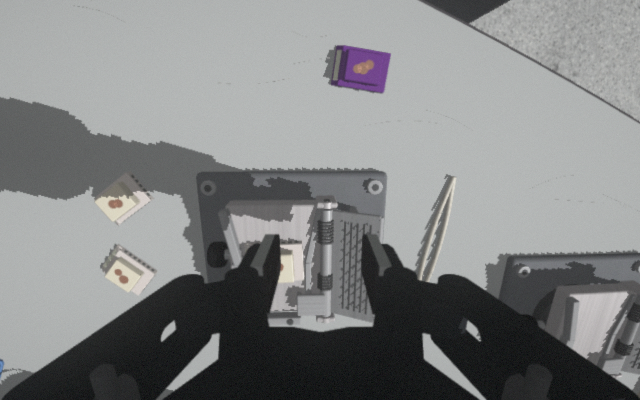

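Fingertips project where expected (side crop: block finger (385,340), paddle finger (285,270)), and the block finger is behind the block, clear of it. Now I'll go down towards the paddle.

Emit:
servo_tool(offset=[[0, -0.04, 0.1], [0, 0, 0.1], [0, 0, 0.1], [0, 0, 0.05], [0, 0, 0], [0, 0, 0]], turn=[[0, 0, 0], [0, 0, 0], [0, 0, 0], [0, 0, 0], [0, 0, 0], [0, 0, 0]], fingers=[0, 0, 0, 0, 0, 0])

```text
time: 4.37
ee_pos: [0.4464, -0.0741, 0.0816]
eef_rot: [0.599, -3.072, -0.078]
ft_force: [0.9, 0.2, 0.2]
opening: 0.0428
gripper_force: 0.0
```

Emit:
servo_tool(offset=[[0, 0, 0.025], [0, 0, 0.025], [0, 0, 0]], turn=[[0, 0, 0], [0, 0, 0], [0, 0, 0]], fingers=[0, 0, 0])

```text
time: 4.62
ee_pos: [0.4467, -0.074, 0.078]
eef_rot: [0.599, -3.073, -0.077]
ft_force: [-0.8, -0.3, -0.3]
opening: 0.0426
gripper_force: 0.0
```

Emit:
servo_tool(offset=[[0, 0, 0.025], [0, 0, 0.025], [0, 0, 0]], turn=[[0, 0, 0], [0, 0, 0], [0, 0, 0]], fingers=[0, 0, 0])

```text
time: 4.87
ee_pos: [0.4468, -0.0738, 0.0741]
eef_rot: [0.599, -3.074, -0.077]
ft_force: [0.2, 0.7, 4.5]
opening: 0.0428
gripper_force: 1.7
```

Emit:
servo_tool(offset=[[0, 0, 0.035], [0, 0, 0.035], [0, 0, 0], [0, 0, 0]], turn=[[0, 0, 0], [0, 0, 0], [0, 0, 0], [0, 0, 0]], fingers=[0, 0, 0, 0])

```text
time: 5.2
ee_pos: [0.4468, -0.0733, 0.0688]
eef_rot: [0.599, -3.074, -0.078]
ft_force: [-0.7, 3.0, 6.4]
opening: 0.0428
gripper_force: 2.9
```

Run:
```python
from h import *
import pickle
D={n:grab(n) for n in("side","scene","wrist")};S=bot.get_state()
pickle.dump(D,open("d3.pkl","wb"))
m=R.from_rotvec(S["eef_rot"]).as_matrix();p=S["ee_pos"]
print(S["time"],p,m.round(3).tolist(),S["ft_force"],S["wrist_torque"])
r=p-[.5114,-.0772,0];print("clamp",r[:2]@[.93,.368]*1000,r[:2]@[-.368,.93]*1000)
a=cv2.resize(D["side"][0][205:285,310:400],None,fx=4.4,fy=5,interpolation=2)[:400,:400]
b=cv2.resize(D["wrist"][0][180:350,210:400],None,fx=2.1,fy=400/170,interpolation=2)
cv2.imwrite("pics/s3.png",np.hstack([cv2.resize(a,(400,400)),cv2.resize(b,(400,400))]))
```

```text
5.35 [ 0.4467646  -0.07328145  0.06885451] [[-0.927, -0.375, -0.018], [-0.375, 0.926, 0.047], [-0.001, 0.051, -0.999]] [-0.75969434  1.98800593  7.17001552] [ 0.69809085  0.12344175 -0.00105317]
clamp -58.66889108826135 27.430078819958187
```

View pics/s3.png

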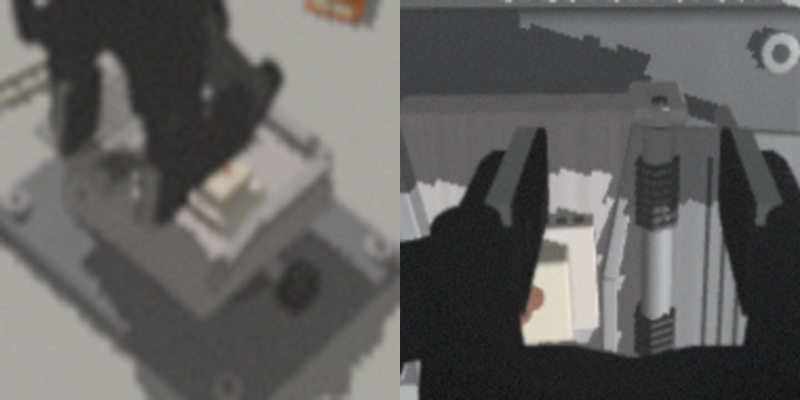

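Emit:
servo_tool(offset=[[-0.02, 0, 0], [-0.03, 0, 0], [-0.03, 0, 0], [-0.03, 0, 0], [-0.03, 0, 0], [-0.02, 0, 0], [0, 0, 0]], turn=[[0, 0, 0], [0, 0, 0], [0, 0, 0], [0, 0, 0], [0, 0, 0], [0, 0, 0], [0, 0, 0]], fingers=[0, 0, 0, 0, 0, 0, 0])

```text
time: 5.93
ee_pos: [0.458, -0.0688, 0.0687]
eef_rot: [0.6, -3.072, -0.077]
ft_force: [-3.1, -2.0, 6.7]
opening: 0.0428
gripper_force: 3.0
```

Run:
```python
from h import *
import pickle
D={n:grab(n) for n in("side","scene","wrist")};S=bot.get_state()
pickle.dump(D,open("d4.pkl","wb"))
p=S["ee_pos"]
print(S["time"],p,S["ft_force"],S["wrist_torque"])
r=p-[.5114,-.0772,0];print("clamp",r[:2]@[.93,.368]*1000,r[:2]@[-.368,.93]*1000)
a=D["side"][0][205:285,310:400]
b=D["scene"][0][160:235,320:410]
cv2.imwrite("pics/s4.png",np.hstack([cv2.resize(a,(400,400),interpolation=2),cv2.resize(b,(400,400),interpolation=2)]))
```

```text
6.0833 [ 0.45792105 -0.0688568   0.06867908] [-2.24909012 -1.50802462  5.66377455] [-0.06877716  0.50120742  0.14346299]
clamp -46.665124764794726 27.439428786773362
```

View pics/s4.png

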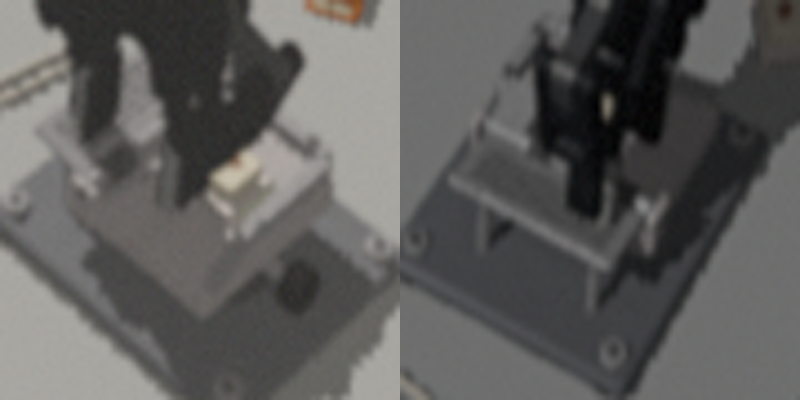

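The block is moving ahead of the finger and the paddle is held down (about 6 N). I'll keep pushing.

Emit:
servo_tool(offset=[[-0.02, 0, 0], [-0.03, 0, 0], [-0.03, 0, 0], [-0.03, 0, 0], [-0.03, 0, 0], [-0.03, 0, 0], [-0.03, 0, 0], [0, 0, 0]], turn=[[0, 0, 0], [0, 0, 0], [0, 0, 0], [0, 0, 0], [0, 0, 0], [0, 0, 0], [0, 0, 0], [0, 0, 0]], fingers=[0, 0, 0, 0, 0, 0, 0, 0])

```text
time: 6.75
ee_pos: [0.4728, -0.0628, 0.0687]
eef_rot: [0.6, -3.072, -0.077]
ft_force: [-2.1, -1.5, 5.9]
opening: 0.0424
gripper_force: 3.0
```

Emit:
servo_tool(offset=[[-0.02, 0, 0], [-0.01, 0, 0], [0, 0, 0]], turn=[[0, 0, 0], [0, 0, 0], [0, 0, 0]], fingers=[0, 0, 0])

```text
time: 7.0
ee_pos: [0.4748, -0.062, 0.0686]
eef_rot: [0.6, -3.072, -0.077]
ft_force: [-3.5, -2.6, 6.0]
opening: 0.0424
gripper_force: 3.1
```

Emit:
servo_tool(offset=[[-0.01, 0, 0], [-0.01, 0, 0], [0, 0, 0]], turn=[[0, 0, 0], [0, 0, 0], [0, 0, 0]], fingers=[0, 0, 0])

```text
time: 7.25
ee_pos: [0.4762, -0.0614, 0.0686]
eef_rot: [0.6, -3.071, -0.077]
ft_force: [-4.2, -1.7, 6.0]
opening: 0.0427
gripper_force: 3.1
```

Emit:
servo_tool(offset=[[-0.01, 0, 0], [-0.01, 0, 0], [0, 0, 0]], turn=[[0, 0, 0], [0, 0, 0], [0, 0, 0]], fingers=[0, 0, 0])

```text
time: 7.5
ee_pos: [0.4777, -0.0608, 0.0686]
eef_rot: [0.6, -3.072, -0.077]
ft_force: [-4.3, -2.8, 7.0]
opening: 0.0428
gripper_force: 3.1
```

Emit:
servo_tool(offset=[[-0.01, 0, 0], [0, 0, 0]], turn=[[0, 0, 0], [0, 0, 0]], fingers=[0, 0])

```text
time: 7.67
ee_pos: [0.4783, -0.0605, 0.0686]
eef_rot: [0.6, -3.071, -0.078]
ft_force: [-3.8, -2.1, 7.0]
opening: 0.0426
gripper_force: 3.1
```

Emit:
servo_tool(offset=[[-0.01, 0, 0], [0, 0, 0]], turn=[[0, 0, 0], [0, 0, 0]], fingers=[0, 0])

```text
time: 7.83
ee_pos: [0.4791, -0.0602, 0.0686]
eef_rot: [0.6, -3.071, -0.078]
ft_force: [-2.6, -1.4, 5.2]
opening: 0.0429
gripper_force: 3.1
```

Emit:
servo_tool(offset=[[-0.01, 0, 0], [0, 0, 0]], turn=[[0, 0, 0], [0, 0, 0]], fingers=[0, 0])

```text
time: 8.0
ee_pos: [0.4796, -0.06, 0.0686]
eef_rot: [0.6, -3.071, -0.077]
ft_force: [-4.3, -3.1, 7.2]
opening: 0.0425
gripper_force: 3.8
```

Emit:
servo_tool(offset=[[-0.01, 0, 0], [0, 0, 0]], turn=[[0, 0, 0], [0, 0, 0]], fingers=[0, 0])

```text
time: 8.17
ee_pos: [0.4799, -0.0598, 0.0685]
eef_rot: [0.6, -3.07, -0.077]
ft_force: [-6.3, -4.5, 8.1]
opening: 0.0425
gripper_force: 5.0
```

Run:
```python
from h import *
import pickle
D={n:grab(n) for n in("side","scene","wrist")};S=bot.get_state()
pickle.dump(D,open("d5.pkl","wb"))
p=S["ee_pos"]
print(S["time"],p,S["ft_force"],S["wrist_torque"])
r=p-[.5114,-.0772,0];print("clamp",r[:2]@[.93,.368]*1000,r[:2]@[-.368,.93]*1000)
# wax mask in side view: expected wax top corners if home
X=np.array([.93,.368]);T=np.array([-.368,.93]);s0=np.array([.5114,-.0772])
for n in("side","scene","wrist"):
  print(n,[tuple(np.round(proj(D[n][1],[*(s0+X*x+T*y),.06]),1)) for x,y in((-.0105,-.012),(-.0105,.014),(.0105,.014),(.0105,-.012))])
  h=cv2.cvtColor(D[n][0],cv2.COLOR_BGR2HSV);mk=((h[...,0]>15)&(h[...,0]<40)&(h[...,1]>35)&(h[...,2]>90)).astype(np.uint8)
  k,l,st,ce=cv2.connectedComponentsWithStats(mk)
  print([ (st[i].tolist()) for i in range(1,k) if st[i,4]>12 and 180<st[i,0]<460 and 120<st[i,1]<350])
```

```text
8.3167 [ 0.47986703 -0.05981516  0.06849206] [-5.86785422 -4.24051541  7.53014071] [-0.62983265  1.00864473 -0.00283672]
clamp -22.928041198269767 27.772032569437684
side [(np.float64(369.4), np.float64(236.3)), (np.float64(359.2), np.float64(229.2)), (np.float64(366.5), np.float64(224.0)), (np.float64(376.6), np.float64(230.9))]
[[430, 198, 7, 14, 55], [381, 205, 8, 3, 14], [365, 229, 11, 10, 56], [416, 281, 12, 12, 65], [389, 299, 15, 13, 141]]
scene [(np.float64(361.4), np.float64(169.3)), (np.float64(355.1), np.float64(177.3)), (np.float64(345.7), np.float64(173.3)), (np.float64(352.2), np.float64(165.4))]
[[281, 134, 6, 9, 35], [378, 147, 10, 8, 38]]
wrist [(np.float64(238.4), np.float64(280.2)), (np.float64(290.2), np.float64(279.5)), (np.float64(291.0), np.float64(314.7)), (np.float64(241.3), np.float64(315.5))]
[]
```

Emit:
servo_tool(offset=[[-0.015, 0, 0], [-0.015, 0, 0], [0, 0, 0], [0, 0, 0]], turn=[[0, 0, 0], [0, 0, 0], [0, 0, 0], [0, 0, 0]], fingers=[0, 0, 0, 0])

```text
time: 8.65
ee_pos: [0.4804, -0.0594, 0.0682]
eef_rot: [0.599, -3.067, -0.078]
ft_force: [-11.4, -10.6, 10.6]
opening: 0.0428
gripper_force: 9.1
```

Run:
```python
from h import *
import pickle
D={n:grab(n) for n in("side","wrist")};S=bot.get_state()
p=S["ee_pos"];print(S["time"],p,S["ft_force"],S["wrist_torque"])
r=p-[.5114,-.0772,0];print("clamp",r[:2]@[.93,.368]*1000,r[:2]@[-.368,.93]*1000)
a=D["side"][0][210:265,330:400];b=D["wrist"][0][200:350,210:400]
cv2.imwrite("pics/s6.png",np.hstack([cv2.resize(a,(400,400),interpolation=2),cv2.resize(b,(400,400),interpolation=2)]))
```

```text
8.75 [ 0.48036733 -0.05942498  0.06824139] [-11.84245598  -9.78992059  11.82157677] [-1.6383569   1.97166802 -0.1383731 ]
clamp -22.319175441547856 27.95079383481312
```

View pics/s6.png

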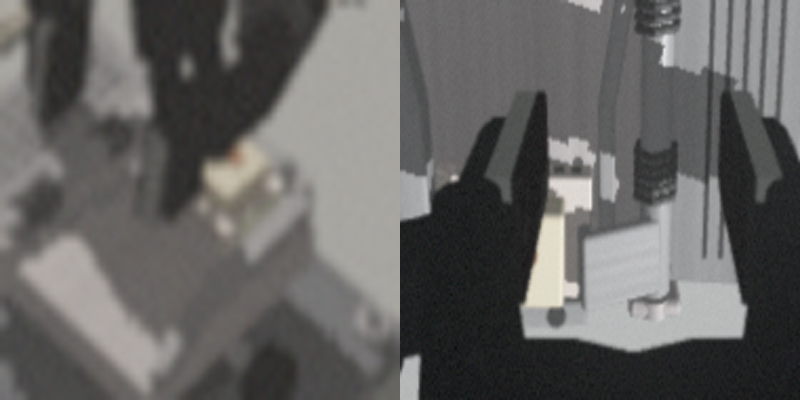

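The nose sits over the rim and the block is against the back stop: wrist crop wax front edge at (545,305), and pushing force rose from 3 N to 15 N as it stalled. I'll ease off the block, let the paddle up slowly, then withdraw.

Emit:
servo_tool(offset=[[0.02, 0, 0], [0.02, 0, 0], [0.02, 0, 0], [0.01, 0, 0], [0, 0, 0], [0, 0, 0]], turn=[[0, 0, 0], [0, 0, 0], [0, 0, 0], [0, 0, 0], [0, 0, 0], [0, 0, 0]], fingers=[0, 0, 0, 0, 0, 0])

```text
time: 9.25
ee_pos: [0.4797, -0.0606, 0.0692]
eef_rot: [0.599, -3.076, -0.077]
ft_force: [1.8, 1.6, 6.2]
opening: 0.0428
gripper_force: 2.9
```

Emit:
servo_tool(offset=[[0, 0, -0.02], [0, 0, -0.02], [0, 0, -0.02], [0, 0, -0.02], [0, 0, -0.03], [0, 0, -0.03], [0, 0, -0.05], [0, 0, 0]], turn=[[0, 0, 0], [0, 0, 0], [0, 0, 0], [0, 0, 0], [0, 0, 0], [0, 0, 0], [0, 0, 0], [0, 0, 0]], fingers=[0, 0, 0, 0, 0, 0, 0, 0])

```text
time: 9.92
ee_pos: [0.4791, -0.0614, 0.0844]
eef_rot: [0.599, -3.074, -0.077]
ft_force: [-0.2, 0.3, -0.4]
opening: 0.0427
gripper_force: 0.0
```

Emit:
servo_tool(offset=[[0, 0, -0.2], [0, 0, -0.3], [0.1, 0, -0.3], [0.1, 0, -0.3], [0.1, 0, -0.3], [0.1, 0, -0.3], [0.1, 0, -0.3], [0, 0, 0], [0, 0, 0]], turn=[[0, 0, 0], [0, 0, 0], [0, 0, 0], [0, 0, 0], [0, 0, 0], [0, 0, 0], [0, 0, 0], [0, 0, 0], [0, 0, 0]], fingers=[0, 0, 0, 0, 0, 0, 0, 0, 0])

```text
time: 10.67
ee_pos: [0.4452, -0.0841, 0.2448]
eef_rot: [0.599, -3.076, -0.075]
ft_force: [0.2, -0.2, -0.2]
opening: 0.0427
gripper_force: 0.0
```

Run:
```python
from h import *
D={n:grab(n) for n in("side","wrist","scene")};S=bot.get_state()
print(S["time"],S["ee_pos"],S["ft_force"])
X=np.array([.93,.368]);T=np.array([-.368,.93]);s0=np.array([.5114,-.0772])
for n in("side","scene","wrist"):
  im,c=D[n]
  h=cv2.cvtColor(im,cv2.COLOR_BGR2HSV);mk=((h[...,0]>15)&(h[...,0]<40)&(h[...,1]>35)&(h[...,2]>90)).astype(np.uint8)
  k,l,st,ce=cv2.connectedComponentsWithStats(mk)
  for i in range(1,k):
    if st[i,4]<25: continue
    w=onz(c,*ce[i],.06);r=(w[:2]-s0)*1000
    if np.hypot(*r)<150: print(n,st[i].tolist(),"clamp xy",(r@X).round(1),(r@T).round(1))
    if np.hypot(*r)<40:
      ys,xs=np.where(l==i);q=np.array([onz(c,u,v,.06)[:2]-s0 for u,v in zip(xs,ys)])*1000
      print("  extents x",np.percentile(q@X,[2,98]).round(1),"y",np.percentile(q@T,[2,98]).round(1))
b=D["wrist"][0]
cv2.imwrite("pics/final.png",b)
```

```text
10.8167 [ 0.44425527 -0.083632    0.24263818] [ 0.40269025 -0.45236301 -0.82503342]
side [361, 227, 15, 13, 89] clamp xy -4.9 -4.0
  extents x [-15.    6.6] y [-17.2   9.9]
scene [376, 147, 12, 7, 42] clamp xy -19.0 -83.5
scene [402, 159, 10, 8, 57] clamp xy -78.3 -78.1
scene [348, 167, 14, 9, 51] clamp xy -1.6 -0.7
  extents x [-10.7   8.4] y [-10.7  11. ]
```

Run:
```python
from h import *
import pickle
D0=pickle.load(open("d0.pkl","rb"));D1=pickle.load(open("d1.pkl","rb"))
N={n:grab(n) for n in("side","wrist","scene")}
X=np.array([.93,.368]);T=np.array([-.368,.93]);s0=np.array([.5114,-.0772])
def wax(im,c,tag,s=35,v=90):
  h=cv2.cvtColor(im,cv2.COLOR_BGR2HSV);mk=((h[...,0]>12)&(h[...,0]<42)&(h[...,1]>s)&(h[...,2]>v)).astype(np.uint8)
  k,l,st,ce=cv2.connectedComponentsWithStats(mk)
  for i in range(1,k):
    if st[i,4]<20: continue
    r=(onz(c,*ce[i],.06)[:2]-s0)*1000
    if np.hypot(*r)<50: print(tag,st[i].tolist(),(r@X).round(1),(r@T).round(1))
for n in("side","scene"): wax(*D0[n],n+"0"); wax(*N[n],n+"now")
wax(*D1["wrist"],"wrist1",20,60);wax(*N["wrist"],"wristnow",20,60)
im,c=N["wrist"]
for y in(-.004,.008): # profile along clamp x at deck level, grey
  print(y,[(x,im[tuple(int(round(a)) for a in proj(c,[*(s0+X*x/1000+T*y),.053])[::-1])].tolist()) for x in range(-24,24,2)])
```

```text
side0 [350, 233, 16, 13, 103] -32.8 -2.9
sidenow [361, 227, 16, 12, 97] -4.4 -3.7
scene0 [362, 172, 12, 12, 56] -31.2 -0.6
scenenow [348, 167, 14, 9, 53] -1.4 -0.7
wrist1 [306, 178, 24, 20, 350] -29.3 0.5
wristnow [282, 229, 24, 20, 378] -1.3 -0.6
-0.004 [(-24, [175, 175, 179]), (-22, [174, 175, 176]), (-20, [173, 173, 176]), (-18, [161, 158, 163]), (-16, [106, 107, 108]), (-14, [128, 130, 134]), (-12, [170, 175, 180]), (-10, [113, 115, 119]), (-8, [103, 112, 115]), (-6, [179, 195, 201]), (-4, [183, 201, 206]), (-2, [183, 204, 209]), (0, [173, 191, 199]), (2, [134, 149, 168]), (4, [97, 114, 151]), (6, [107, 125, 166]), (8, [129, 144, 171]), (10, [182, 201, 207]), (12, [180, 200, 205]), (14, [126, 132, 133]), (16, [130, 127, 130]), (18, [150, 149, 149]), (20, [157, 155, 155]), (22, [166, 166, 164])]
0.008 [(-24, [169, 167, 170]), (-22, [168, 167, 170]), (-20, [168, 169, 171]), (-18, [155, 154, 157]), (-16, [99, 102, 102]), (-14, [126, 127, 130]), (-12, [190, 194, 202]), (-10, [170, 174, 180]), (-8, [101, 112, 113]), (-6, [178, 196, 201]), (-4, [184, 201, 207]), (-2, [186, 203, 208]), (0, [184, 203, 209]), (2, [186, 204, 210]), (4, [184, 203, 209]), (6, [185, 203, 208]), (8, [184, 201, 208]), (10, [182, 199, 207]), (12, [182, 200, 205]), (14, [130, 136, 139]), (16, [129, 126, 126]), (18, [113, 115, 113]), (20, [130, 130, 129]), (22, [170, 170, 168])]
```

All three views show the block moved 28–30 mm, which puts it home, and the force showed it firm against the stop. The arm is clear, so I'm handing in.

```bash
python3 -c "
from workcell import bot
print(bot.finish_job())"
```

```text
the job is handed in; nothing more can be done
None
```

I pushed the block home against the back stop with the paddle held down, then let the paddle up, withdrew, and handed the job in at about 11 s; I checked the block's position after release, but not directly that the nose closed on the rim.

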